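# Press a levelling-foot bush into a plinth rail with the locking clamp

## Task

Slide the plywood rail along the bed of the pressing jig, gently and without ramming it, until it sits snug against the side fence and the end stop under the open clamp. Push the clamp's handle down by its sleeve until it goes over centre and stays locked on its own with the steel bush pressed fully home by the pad, not forcing the handle once it is on its stop, and take the hand away. Then flick up the release lever at the tail of the handle so that the clamp springs wide open, and let go, leaving the rail where it lies and everything else on the bench undisturbed.

Things in the scene. Friction and masses are not known exactly. Their poses are not given: they have to be found in the camera images.
- jig: Pressing jig fixed to the bench: dark baseboard 405 x 150 x 18 mm, aluminium bed plate (top 30 mm above the bench; x 35 to 280, y -62 to 50 mm) and a nickelled locking clamp of the locking-pliers kind. Origin: on the bench under the clamp's jaw pivot; +x along the bed (jaw towards +x, handles towards -x), z up. Clamp centre line y = 0. The fixed lower handle and screw reach x -175, below z 50 mm
- rail_home (a point): Where the rail's origin lies when it is home against both stops: on the bed plate, at x 115, y 0, z 30 mm of the jig, axes as the jig's
- fence: The jig's two steel locating pieces on the bed plate; origin and axes as the jig's. End stop: face at x = 40 mm, 56 mm wide, 14 mm high above the bed. Side fence: face at y = +30 mm, from x = 45 to 105 mm, 14 mm thick, 12 mm high above the bed. Only finger-tight: 3 to 6 N seats the rail; never press it on them with more than 15 N
- board: Loose plywood rail 150 (x) x 60 (y) x 18 (z) mm, 0.1 kg, flat on the bed 30 to 75 mm short of home (+x side), 13 to 22 mm to -y, up to 0.09 rad askew. Origin: centre of its underside. Bush at its x = -40 mm. Its -x end goes to the end stop, its +y side to the fence. Its x = +35 to +70 mm stays clear of clamp and fence: grasp there from above across the 60 mm. Friction on the bed about 1 N
- bush: Steel press-in bush for a levelling foot, started in the rail's hole: round flange 29 mm across, 4 mm thick, ribbed barrel below. Origin on the hole axis; the flange top is 11 mm above the origin. Not to be pushed with the fingers
- bush_depth (a joint): How far the bush is driven, m: 0 = underside of the flange 7 mm above the rail, 0.007 = flange flat on the rail, fully home (reads up to 0.008 while pressed). Starts at 0.0005 to 0.0025. Takes about 25 N to drive
- pad: Rubber-faced swivel pad, 21 mm across, on the tip of the clamp's jaw, sprung. Origin: ball centre, 12 mm above its face. Closed, it stands at jig x = 75 mm, y = 0 and, locked, holds the driven bush with about 40 N. Wide open it is 5 mm or more above the bush's flange. The jaw arm stays within x = 95 mm, z = 130 mm of the jig
- handle (a joint): Moving handle, angle to the jaw, rad: 0 = wide open (a spring holds it), about 0.88 = dead centre, about 0.93 = over centre on its hard stop, locked. Pushed down on the sleeve it takes 4 to 8 N at first, up to about 20 N while driving the bush (from about 0.36), less and less to dead centre, then it drops onto the stop and stays. Short of dead centre it springs back up
- grip: Black sleeve on the end of the moving handle: 56 (x) x 21 (y) x 11 (z) mm. Origin on its top face, 17 mm from its rear; x along the handle to the jaw, z out of its top. In the jig's frame the origin is at x -122, z 172 mm wide open (rear end raised 0.60 rad), x -130, z 155 at joint 0.36, x -141, z 106 at dead centre, x -142, z 100 locked (level to 0.06 rad). Never push on it with more than 30 N
- release (a joint): Release lever, angle to the handle, rad: 0 = hanging at rest (light spring), 0.30 = fully up against the handle. With the clamp locked its nose meets the toggle link at about 0.04 and the lock breaks at 0.1 to 0.3, with 3 to 6 N upward on the tail; the handle then springs up
- release_tail (a point): Centre of the top face of the release lever's tail: dark steel blade 34 (x) x 14 (y) x 6 (z) mm sticking out behind and below the handle's end, free all round; can be pinched across its width from above, or lifted from beneath. In the jig's frame x -184, y 0, z 68 mm when locked (level to 0.07 rad), x -175, z 173 mm wide open; it rises almost straight up
- bin: Bystander: open blue plastic bin 110 x 160 x 50 mm with spare bushes. Origin: centre of its underside
- cup: Bystander: brown pencil pot, 76 mm across, 95 mm high, pencils to 170 mm. Origin: centre of its underside
- hammer: Bystander: hammer 260 mm long lying on the bench. Origin: middle of its length, on the bench
Mind the look-alikes: they are no part of the job. Leave any black or yellow look-alike of the board alone.

How it is judged:
On the way, in this order (a step that is already met when the one before it is completed fails the run):
1. the rail lies snug against the end stop and the side fence (gaps under 1.5 mm, square to 0.03 rad), the clamp still open and the bush not yet driven (x of board in the frame of jig below 0.1165 m and y of board in the frame of jig above -0.0015 m and z of board in the frame of jig below 0.033 m and angle between the x axis of board and the x axis of jig, either way round below 0.03 rad and value of joint handle below 0.3 rad and value of joint bush_depth below 0.0045 m), for 0.2 s.
2. the clamp is locked over centre on its own, fingers off the sleeve, its pad holding the bush fully home with over 20 N, the rail still against the stops (within 4 mm) (value of joint handle above 0.905 rad and contact force between pad and bush above 20 N and value of joint bush_depth above 0.0062 m and contact force between the fingers and grip below 0.5 N and x of board in the frame of jig below 0.119 m and y of board in the frame of jig above -0.004 m), for 0.3 s.
3. the release lever is flicked up while the clamp is still closed (value of joint release above 0.07 rad and value of joint handle above 0.7 rad).
At the end, for the whole second after the job is handed in: The clamp stands wide open (handle joint under 0.12) and still, its release lever dropped back to rest, the pad clear of the bush, the bush driven fully home (over 6.2 mm of 7), and the rail still lies flat on the bed at the stops (within 7 mm), at rest (value of joint handle below 0.12 rad and value of joint release below 0.05 rad and value of joint bush_depth above 0.0062 m and contact force between pad and bush below 0.5 N and x of board in the frame of jig below 0.122 m and y of board in the frame of jig above -0.007 m and z of board in the frame of jig below 0.033 m and angle between board's own z axis and vertical below 0.05 rad and linear speed of board below 0.02 m/s and velocity of joint handle below 0.1 rad/s); the robot touches nothing.
It fails at once if the rail is rammed against the fence or end stop with more than 15 N (contact force between board and fence above 15 N).
It fails at once if the handle's sleeve is forced with more than 30 N (contact force between the fingers and grip above 30 N).
It fails at once if the bush is pushed with the fingers (contact force between the fingers and bush above 3 N).
It fails at once if a bystander is disturbed (moved over 25 mm) (distance of any of bin, cup, hammer from where it was at the start of the episode above 0.025 m).
It also fails if it takes over 61 s, if anything falls off the work surface, if the arm or the gripper's body presses on something with over 40 N, if the wrist force passes 120 N, or if a joint passes its speed limit or range.

## Robot

A 7-joint arm with a two-finger parallel gripper is mounted at the origin on the work surface. World frame = base frame: x ahead of the robot, y to its left, z up, the work surface at z = 0. Lengths are in m, angles in rad, forces in N, time in s.
With the tool pointing down it reaches from about 0.4 to 0.85 m from the base axis. Payload 4.5 kg.
Tool frame: the origin (TCP) lies where the fingers leave the gripper's body, on its centre line; the fingertips stand 64 mm ahead of it and the grasp point (between the pads) lies 45 mm ahead of it; z points along the fingers, y is the line along which they close (so a half turn about z gives the same grasp; the last joint's range is limited). The gripper opens to 88 mm and grips with 3 to 60 N. Pads are 18 mm wide; open, the fingers measure 123 mm over their backs; the gripper's body (75 mm by 187 mm) begins 45 mm behind the grasp point.
Start: joints at [1.298, 0.689, -0.195, 1.565, 0.157, 0.902, -0.215], TCP at [0.189, -0.596, 0.303] pointing down, gripper open.
Joint ranges: [-3.01, 3.01], [-0.46, 2.08], [-1.47, 1.51], [0.13, 2.56], [-1, 4.14], [0.04, 2.09], [-2.66, 2.66]. Speed limits (rad/s): [2.57, 2.57, 3.14, 3.14, 3.14, 3.14, 3.14].

## Interface

Orientations are given as a unit quaternion [x, y, z, w].
In Python, from plant import r gives the robot as it stands.
- The arm moves only by the tool play_rows, never from a script. Its arguments are lists of equal length, an entry for each row: "translation": the shift along the tool's x, y, z in m, a list of three; "delta_rot": the turn, a rotation vector about the tool's x, y, z in degrees, a list of three; "grip": the opening, from -1 (shut) to 1 (fully open). In form: {"translation": [[x, y, z], ...], "delta_rot": [[rx, ry, rz], ...], "grip": [grip, ...]}. A call has 1 to 20 rows; each row shifts and turns the commanded pose from where the row before left it, along the tool's axes as they then stand; what a row does not reach is not made up. A row lasts 1/8 s, in which the tool goes at most 62.5 mm and 10.7 degrees, less where a joint would pass 70% of its speed; a pose out of reach is approached as far as the arm can. A call with a gripper value outside its range is refused whole. The fingers move at their own pace and stop on an object; "squeeze" is the grip in N (left out, the last holds). Time passes only in rows, so rows that do not move let the fingers close. It gives the time, the measured TCP pose, the force, the opening and the grip force at its end, in the units of the state.
- r.get_state(): the state, without advancing time (a new reading comes with each control period).
- r.snapshot(name): name is "scene" or "top" or "wrist"; returns the picture (384x512x3 uint8, blue, green, red); there is no depth.
- r.get_calibration(name): a dict with "intrinsics" (3x3 intrinsics, pixels), "eye" and "rotation" of the camera in the world. Camera axes: x right, y up, looking along -z (the intrinsics and any distortion apply to the point x, -y, -z); pixel columns grow to the right and rows downward; lengths in m; the calibration is good to about 2 mm. A picture is of the moment at which its call begins: read the wrist's pose just before it. get_calibration takes no time and is no camera call; for the wrist camera it gives the pose at the moment of the call.
- r.finish_job(): hands the job in; it is judged then, once.
Trained networks look in the newest picture that a camera, given by its name, has taken for a name from the list of things; names that differ only in an ending like _2 or _b are one class to them, and where a whole thing is asked for, a point or a joint stands for the part that bears it (a point fixed in the world has none). Each returns a list of dicts, best first, with "confidence" (0 to 1); they miss things now and then, are a little off and sometimes report something else, mostly with a low value. They report only what shows in the picture. A call takes as long as a camera call. They do not tell look-alikes from the thing itself.
- r.look_for(camera, target): "point" ([x, y, z] in m, in world coordinates, good to about 4 mm: the middle of the surface that is visible of it).
- r.silhouettes(camera, target): "pixels" (384x512 bool, what is visible of it).
The state is a dict: "clock": time; "q": joint angles; "qd": joint speeds; "joint_torque": joint torques, N m; "tool_pos": TCP position; "eef_rot": TCP orientation; "contact_force": force on the tool from outside, world axes, zero at the start; "moment": the same for the moment, N m; "opening": opening from 0.0 (shut) to 1.0 (fully open); "finger_force": force on a finger pad.
Only numpy, scipy, OpenCV 4.12 (cv2) and the standard library are available. Lean on these libraries where they do the work, as an engineer would, in place of code of your own. Each camera call takes 0.05 s, during which the arm holds its last target. There are 200 camera calls.

## Working session

There is one attempt and no reset: what is moved stays moved. The work goes in short steps, Python scripts to look and compute and a tool call to move; the robot and the scene stay as the last step left them, time stands still between calls to the robot, and variables do not carry over. Pictures are saved under pics/ and viewed, at most 10 in all, crops included, and the job is handed in when it is done.

Besides the shell and the picture viewer there is one more tool, called after "Emit:" as name(argument=value, ...) on one line, values as JSON. play_rows: Moves the arm, as the interface text tells. Its arguments: {"type":"object","properties":{"translation":{"type":"array","items":{"type":"array","items":{"type":"number"}}},"delta_rot":{"type":"array","items":{"type":"array","items":{"type":"number"}}},"grip":{"type":"array","items":{"type":"number"}},"squeeze":{"type":"number"}},"required":["translation","delta_rot","grip"]}

```bash
ls; mkdir -p pics; cat > h.py <<'E'
import numpy as np, cv2
from plant import r
from scipy.spatial.transform import Rotation as R
def proj(cam,P):
    c=r.get_calibration(cam);Rm=np.array(c['rotation']);p=(np.atleast_2d(P)-np.array(c['eye']))@Rm
    q=np.c_[p[:,0],-p[:,1],-p[:,2]]@np.array(c['intrinsics']).T
    return q[:,:2]/q[:,2:]
def unproj(cam,uv,z):
    c=r.get_calibration(cam);K=np.array(c['intrinsics']);uv=np.atleast_2d(uv).astype(float)
    d=np.c_[uv,np.ones(len(uv))]@np.linalg.inv(K).T
    d=np.c_[d[:,0],-d[:,1],-d[:,2]]@np.array(c['rotation']).T
    e=np.array(c['eye']);t=(z-e[2])/d[:,2]
    return e+d*t[:,None]
E
python3 - <<'E'
from h import *
print(r.get_state())
for c in("scene","top"):
    im=r.snapshot(c);cv2.imwrite(f"pics/{c}0.png",im)
    k=r.get_calibration(c);print(c,{a:np.round(b,3).tolist() if a in('intrinsics','eye','rotation') else b for a,b in k.items()})
    for n in("jig","fence","board","bush","pad","grip","release_tail","bin","cup","hammer"):
        print(c,n,[(np.round(d['point'],3).tolist(),round(d['confidence'],2),np.round(proj(c,d['point'])[0]).tolist()) for d in r.look_for(c,n)])
E
```

```text
pics
{'clock': 0.0, 'q': array([ 1.29779632,  0.69000103, -0.19452199,  1.56635212,  0.15725379,
        0.90249569, -0.21509361]), 'qd': array([-0.00127066,  0.00044697, -0.00227227,  0.00112427, -0.00171493,
       -0.00044163, -0.00037086]), 'joint_torque': array([ 3.97643298e-04, -5.27557325e+01, -1.26726955e+00, -1.53429294e+01,
       -5.27375902e-02,  6.55574055e-03,  1.71024426e-04]), 'tool_pos': array([ 0.1885713 , -0.59532538,  0.30189732]), 'eef_rot': array([ 9.88251547e-01,  1.52833263e-01, -1.88679774e-04, -9.15453255e-04]), 'contact_force': array([0.38817457, 0.7723628 , 0.17374649]), 'moment': array([ 0.0022766 , -0.02882239,  0.05026259]), 'finger_force': 0.0, 'opening': 1.0008528922534572}
scene {'intrinsics': [[375.008, 0.0, 259.99], [0.0, 375.008, 188.37], [0.0, 0.0, 1.0]], 'eye': [1.151, -0.659, 0.66], 'rotation': [0.439, 0.189, 0.369, 0.797]}Traceback (most recent call last):
  File "<stdin>", line 7, in <module>
  File "h.py", line 5, in proj
    c=r.get_calibration(cam);Rm=np.array(c['rotation']);p=(np.atleast_2d(P)-np.array(c['eye']))@Rm
                                                          ~~~~~~~~~~~~~~~~~~~~~~~~~~~~~~~~~~~~~^~~
ValueError: matmul: Input operand 1 has a mismatch in its core dimension 0, with gufunc signature (n?,k),(k,m?)->(n?,m?) (size 4 is different from 3)
```

```bash
sed -i "s/Rm=np.array(c\['rotation'\])/Rm=R.from_quat(c['rotation']).as_matrix()/; s/np.array(c\['rotation'\]).T/R.from_quat(c['rotation']).as_matrix().T/" h.py
python3 - <<'E'
from h import *
ims=[]
for c in("scene","top"):
    im=r.snapshot(c);cv2.imwrite(f"pics/{c}0.png",im);ims.append(im)
    k=r.get_calibration(c);print(c,{a:np.round(b,3).tolist() if a in('intrinsics','eye','rotation') else b for a,b in k.items()})
    for n in("jig","fence","board","bush","pad","grip","release_tail","bin","cup","hammer"):
        print(c,n,[(np.round(d['point'],3).tolist(),round(d['confidence'],2),np.round(proj(c,d['point'])[0]).tolist()) for d in r.look_for(c,n)])
cv2.imwrite("pics/both.png",cv2.resize(np.vstack(ims),None,fx=.78,fy=.78))
E
```

```text
scene {'intrinsics': [[375.008, 0.0, 259.99], [0.0, 375.008, 188.37], [0.0, 0.0, 1.0]], 'eye': [1.151, -0.659, 0.66], 'rotation': [0.439, 0.189, 0.369, 0.797]}
scene jig [([0.517, -0.067, 0.029], 0.71, [266.0, 209.0])]
scene fence []
scene board [([0.47, -0.422, 0.019], 0.85, [143.0, 258.0]), ([0.298, -0.183, 0.019], 0.75, [190.0, 193.0]), ([0.487, -0.207, 0.05], 0.58, [219.0, 217.0])]
scene bush [([0.422, -0.424, 0.028], 0.59, [133.0, 246.0]), ([0.481, -0.155, 0.054], 0.42, [234.0, 208.0])]
scene pad []
scene grip []
scene release_tail [([0.492, 0.144, 0.155], 0.66, [313.0, 146.0])]
scene bin [([0.749, 0.163, 0.022], 0.84, [381.0, 218.0])]
scene cup [([0.778, -0.115, 0.072], 0.66, [326.0, 254.0])]
scene hammer [([0.705, -0.38, 0.022], 0.62, [214.0, 309.0]), ([0.487, -0.205, 0.047], 0.51, [220.0, 218.0])]
top {'intrinsics': [[415.618, 0.0, 254.317], [0.0, 415.618, 188.116], [0.0, 0.0, 1.0]], 'eye': [0.278, -0.073, 1.246], 'rotation': [-0.069, 0.079, 0.755, -0.647]}
top jig [([0.48, -0.047, 0.024], 0.71, [236.0, 209.0])]
top fence [([0.522, -0.067, 0.04], 0.58, [240.0, 194.0])]
top board [([0.46, -0.414, 0.016], 0.83, [358.0, 198.0]), ([0.473, -0.189, 0.048], 0.78, [284.0, 203.0]), ([0.292, -0.174, 0.018], 0.65, [289.0, 266.0]), ([0.483, 0.11, 0.171], 0.33, [174.0, 208.0])]
top bush [([0.265, -0.202, 0.031], 0.64, [300.0, 274.0]), ([0.479, -0.155, 0.056], 0.56, [272.0, 202.0]), ([0.42, -0.42, 0.03], 0.49, [364.0, 210.0])]
top pad [([0.481, -0.042, 0.023], 0.58, [234.0, 209.0])]
top grip [([0.485, 0.107, 0.168], 0.43, [175.0, 207.0])]
top release_tail [([0.487, 0.161, 0.168], 0.6, [155.0, 210.0])]
top bin [([0.752, 0.165, 0.015], 0.62, [156.0, 135.0])]
top cup [([0.771, -0.099, 0.069], 0.61, [239.0, 110.0])]
top hammer [([0.705, -0.354, 0.023], 0.94, [323.0, 124.0])]
```

View pics/scene0.png

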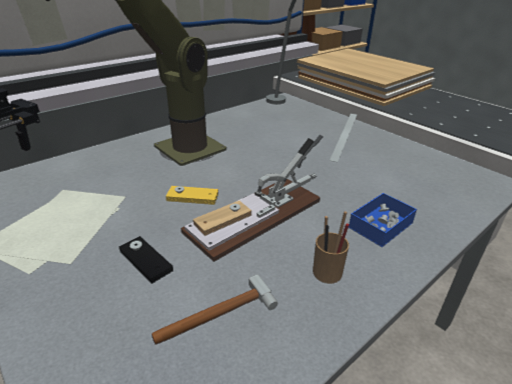

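View pics/top0.png

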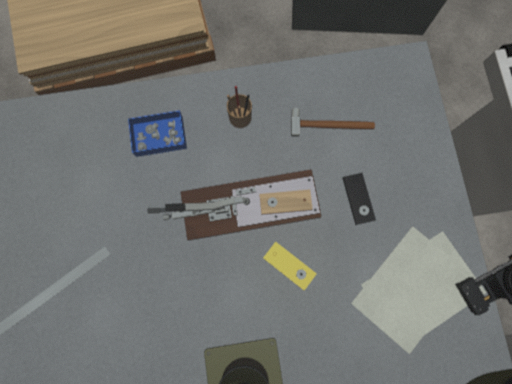

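The top view shows three candidates: black (358,198), yellow (289,266) and plywood on the bed at (284,203). The plywood one on the jig is the rail. I'll confirm in one crop and fit the poses.

```bash
python3 - <<'E'
from h import *
im=r.snapshot("top")
for n,z in(("board",.048),("jig",.018)):
    for d in r.silhouettes("top",n):
        m=d['pixels'];v,u=np.nonzero(m)
        if len(u)<30: continue
        P=unproj("top",np.c_[u,v],z)[:,:2].astype(np.float32)
        (c,s,a)=cv2.minAreaRect(P*1000);print(n,round(d['confidence'],2),u.mean().round(),v.mean().round(),np.round(c,1),np.round(s,1),round(a,1))
a=cv2.resize(im[160:245,140:330],None,fx=4,fy=4,interpolation=cv2.INTER_CUBIC)
cv2.imwrite("pics/crop1.png",a)
E
```

```text
board 0.98 285.0 202.0 [ 475.8 -192.9] [153.6  67.8] 86.6
board 0.89 359.0 198.0 [ 453.9 -407.6] [146.3  59.7] 4.3
board 0.64 290.0 266.0 [ 292.8 -175.1] [147.8  61.3] 43.1
jig 0.92 239.0 206.0 [488.5 -39.6] [151.2 506.9] 1.0
jig 0.75 181.0 208.0 [511.4 118.2] [185.5  25.2] 83.9
jig 0.18 239.0 110.0 [ 801.1 -104.1] [ 78.8 138.1] 82.0
```

View pics/crop1.png

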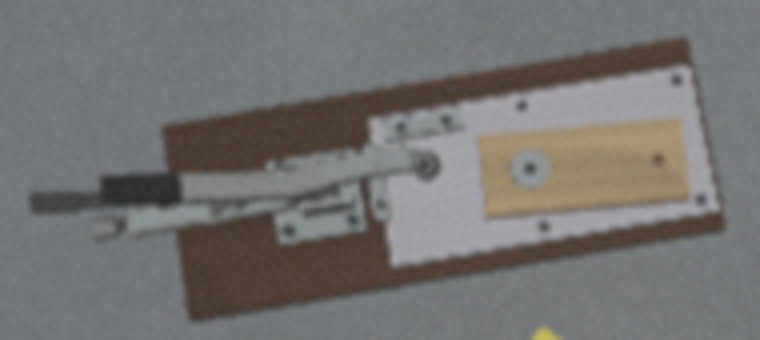

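The crop confirms the plywood rail with its bush on the bed plate. I'll fit the jig pose to the plate and baseboard corners read there.

```bash
cat >> h.py <<'E'
def fit2(A,B):  # yaw,t with B = Rz A + t
    a=A-A.mean(0);b=B-B.mean(0)
    th=np.arctan2((a[:,0]*b[:,1]-a[:,1]*b[:,0]).sum(),(a*b).sum())
    M=np.array([[np.cos(th),-np.sin(th)],[np.sin(th),np.cos(th)]])
    t=B.mean(0)-M@A.mean(0);return th,t,np.round((A@M.T+t-B)*1000,1)
E
python3 - <<'E'
from h import *
f=lambda L:(np.array(L)-1.5)/4+[140,160]
plate=unproj("top",f([(370,117),(690,66),(720,211),(392,267)]),.03)[:,:2]
A=np.array([(.035,.05),(.28,.05),(.28,-.062),(.035,-.062)])
print(fit2(A,plate))
bb=unproj("top",f([(164,126),(687,38),(724,230),(190,320)]),.018)[:,:2]
print(bb.mean(0),np.linalg.norm(np.diff(bb,axis=0),axis=1),[np.arctan2(*(bb[j]-bb[i])[::-1]) for i,j in((0,1),(3,2))])
bd=unproj("top",f([(482,136),(681,119),(686,197),(486,217)]),.048)[:,:2]
print(bd.mean(0),np.linalg.norm(np.diff(bd,axis=0),axis=1),[np.arctan2(*(bd[j]-bd[i])[::-1]) for i,j in((0,1),(3,2))])
th,t,_=fit2(A,plate)
c,s=np.cos(th),np.sin(th);print("board in jig",np.array([[c,s],[-s,c]])@(bd.mean(0)-t))
for n in("grip","release_tail"):
  for d in r.look_for("top",n): p=d['point'];print(n,np.array([[c,s],[-s,c]])@(np.array(p)[:2]-t),p[2])
E
```

```text
(np.float64(-1.5588183494817651), array([ 0.49054047, -0.00896306]), array([[-0.8,  0.9],
       [ 0. , -0.6],
       [-0.2,  0. ],
       [ 1. , -0.4]]))
[ 0.49055252 -0.09115218] [0.40224864 0.14931869 0.40077713] [np.float64(-1.5529351917411074), np.float64(-1.55661099776978)]
[ 0.47694739 -0.19407937] [0.14708546 0.05812414 0.14656783] [np.float64(-1.6371787107371552), np.float64(-1.6234032796926312)]
board in jig [ 0.18494022 -0.01580937]
grip [-0.11630072 -0.00244763] 0.1683
release_tail [-0.1717219  -0.00388392] 0.1649
```

Emit:
play_rows(translation=[[0,0,0],[0,0,0],[0,0,0],[0,0,0],[0,0,0],[0,0,0],[0,0,0],[0.0406,0.0293,0],[0.0406,0.0293,0],[0.0406,0.0293,0],[0.0406,0.0293,0],[0.0406,0.0293,0],[0.0406,0.0293,0],[0.0406,0.0293,0],[0.0406,0.0293,0],[0.0406,0.0293,0],[0,0,0],[0,0,0]], delta_rot=[[0,0,-9.86],[0,0,-9.86],[0,0,-9.86],[0,0,-9.86],[0,0,-9.86],[0,0,-9.86],[0,0,-9.86],[0,0,0],[0,0,0],[0,0,0],[0,0,0],[0,0,0],[0,0,0],[0,0,0],[0,0,0],[0,0,0],[0,0,0],[0,0,0]], grip=[1,1,1,1,1,1,1,1,1,1,1,1,1,1,1,1,1,1], squeeze=6)

```text
clock: 3.7
tool_pos: [0.4733, -0.2473, 0.3026]
eef_rot: [0.728, 0.686, -0.001, 0.0]
contact_force: [-0.3, -0.6, 0.6]
opening: 0.991
finger_force: 0.0
```

```bash
python3 - <<'E'
from h import *
im=r.snapshot("wrist");cv2.imwrite("pics/w1.png",im)
s=r.get_state();print(s['clock'],s['tool_pos'],R.from_quat(s['eef_rot']).as_matrix().round(3).tolist(),s['contact_force'])
print(r.get_calibration("wrist"))
E
```

```text
3.75 [ 0.4727853  -0.24799966  0.3025547 ] [[0.061, 0.998, -0.001], [0.998, -0.061, -0.001], [-0.001, -0.001, -1.0]] [-0.4756628  -1.23095192 -0.41865506]
{'intrinsics': array([[279.54819182,   0.        , 258.04442479],
       [  0.        , 279.54819182, 185.69660345],
       [  0.        ,   0.        ,   1.        ]]), 'eye': array([ 0.47694034, -0.18045117,  0.38483568]), 'rotation': array([-0.13136861,  0.00434368, -0.02986643,  0.99087407])}
```

View pics/w1.png

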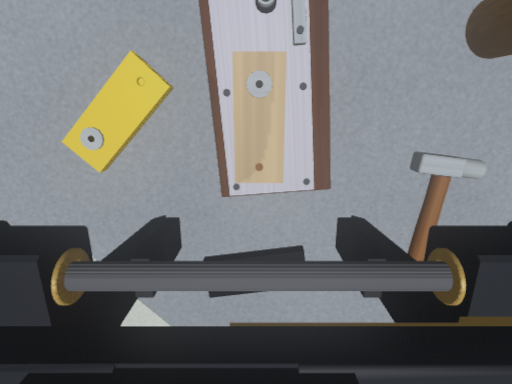

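The wrist view shows the rail, corners near (233,52), (286,52), (283,183), (235,183), with the bush at (259,84). The plate's near corners are at (229,195) and (314,190).

```bash
python3 - <<'E'
from h import *
im=r.snapshot("wrist")
th,t=-1.557,np.array([.4905,-.009]);c,s=np.cos(th),np.sin(th);J=lambda P:(P-t)@np.array([[c,-s],[s,c]])
bd=unproj("wrist",[(233,52),(286,52),(283,183),(235,183)],.048)[:,:2]
print(bd.round(4).tolist(),J(bd).round(4).tolist(),J(bd.mean(0)))
print("plate",J(unproj("wrist",[(229,195),(314,190)],.03)[:,:2]).round(4))
for d in r.silhouettes("wrist","board"):
    v,u=np.nonzero(d['pixels']);P=unproj("wrist",np.c_[u,v],.048)[:,:2].astype(np.float32)
    print(d['confidence'],u.mean(),v.mean(),cv2.minAreaRect(P*1000))
b=[d['point'] for d in r.look_for("wrist","bush")];print([np.round(J(np.array(p)[:2]),4).tolist() for p in b])
E
```

```text
[[0.4528, -0.117], [0.5112, -0.1205], [0.5023, -0.2699], [0.4426, -0.2662]] [[0.1074, -0.0392], [0.1118, 0.0192], [0.261, 0.0082], [0.2565, -0.0514]] [ 0.1842005 -0.0158225]
plate [[ 0.2769 -0.0628]
 [ 0.2784  0.0498]]
0.89 259.11607142857144 257.6875 ((460.33837890625, -391.1615905761719), (135.86668395996094, 63.74916458129883), 3.814027786254883)
0.71 118.1542391825004 111.61583905476608 ((311.64105224609375, -175.23699951171875), (141.47628784179688, 59.61271286010742), 42.86617660522461)
0.63 259.49868228404097 114.0515373352855 ((478.1315612792969, -190.61181640625), (150.3699493408203, 61.20850372314453), 86.77902221679688)
[[0.1454, -0.0146], [0.1886, -0.2251]]
```

Emit:
play_rows(translation=[[0.002,0.001,0.05],[0,0,0.05],[0,0,0.05],[0,0,0.03],[0,0,0.0225],[0,0,0],[0,0,0],[0,0,0],[0,0,0],[0,0,0],[0,0,0],[0,0,0]], delta_rot=[[0,0,0],[0,0,0],[0,0,0],[0,0,0],[0,0,0],[0,0,0],[0,0,0],[0,0,0],[0,0,0],[0,0,0],[0,0,0],[0,0,0]], grip=[1,1,1,1,1,1,0.38,0.3,0.2,0.1,0,0], squeeze=6)

```text
clock: 5.4
tool_pos: [0.475, -0.2451, 0.101]
eef_rot: [0.728, 0.686, -0.0, 0.001]
contact_force: [-0.7, -0.4, 6.0]
opening: 0.681
finger_force: 6.0
```

```bash
cat >> h.py <<'E'
def st():
    s=r.get_state();M=R.from_quat(s['eef_rot']).as_matrix()
    th,t=-1.557,np.array([.4905,-.009]);c,sn=np.cos(th),np.sin(th);A=np.array([[c,sn],[-sn,c]])
    print(round(s['clock'],2),'jig xy',(A@(s['tool_pos'][:2]-t)).round(4),'z',s['tool_pos'][2].round(4),'toolx yaw',np.arctan2(M[1,0],M[0,0]).round(4),'F jig',(A@s['contact_force'][:2]).round(2),s['contact_force'][2].round(2),'open',round(s['opening']*88,1),'ff',s['finger_force'])
E
python3 -c "from h import *;st()"
```

```text
5.4 jig xy [ 0.2359 -0.0188] z 0.101 toolx yaw 1.5113 F jig [ 0.38 -0.69] 5.97 open 60.0 ff 5.997445955872536
```

Emit:
play_rows(translation=[[0,0,-0.001],[0,0,0],[0,0,0],[0,0,0],[0.0062,0.0016,0],[0.0062,0.0016,0],[0.0062,0.0016,0],[0.0062,0.0016,0],[0.0062,0.0016,0],[0.0062,0.0016,0],[0.0062,0.0016,0],[0.0062,0.0016,0],[0.0062,0.0016,0],[0,0,0]], delta_rot=[[0,0,-1.05],[0,0,-1.05],[0,0,-1.05],[0,0,-1.05],[0,0,0],[0,0,0],[0,0,0],[0,0,0],[0,0,0],[0,0,0],[0,0,0],[0,0,0],[0,0,0],[0,0,0]], grip=[0,0,0,0,0,0,0,0,0,0,0,0,0,0])

```text
clock: 7.15
tool_pos: [0.4888, -0.1878, 0.1013]
eef_rot: [0.702, 0.712, 0.0, -0.0]
contact_force: [-0.1, 0.8, -1.0]
opening: 0.681
finger_force: 6.0
```

```bash
python3 - <<'E'
from h import *
st();im=r.snapshot("wrist")
th,t=-1.557,np.array([.4905,-.009]);c,s=np.cos(th),np.sin(th);M=np.array([[c,s],[-s,c]])
for d in r.silhouettes("wrist","board"):
    v,u=np.nonzero(d['pixels']);P=unproj("wrist",np.c_[u,v],.048)[:,:2].astype(np.float32)
    print(d['confidence'],u.mean(),v.mean(),cv2.minAreaRect(P*1000))
cv2.imwrite("pics/w2.png",cv2.resize(im,None,fx=1.5,fy=1.5,interpolation=cv2.INTER_CUBIC))
E
```

```text
7.15 jig xy [ 0.1788 -0.0042] z 0.1013 toolx yaw 1.5861 F jig [-0.76 -0.1 ] -0.97 open 59.9 ff 5.992249622941017
0.76 257.2165772943159 126.88202849701241 ((487.6913146972656, -137.56732177734375), (61.13770294189453, 124.45865631103516), 1.223319411277771)
0.56 24.881604184829992 149.5951176983435 ((379.211669921875, -146.1652069091797), (70.6079330444336, 34.37839126586914), 77.40164947509766)
```

View pics/w2.png

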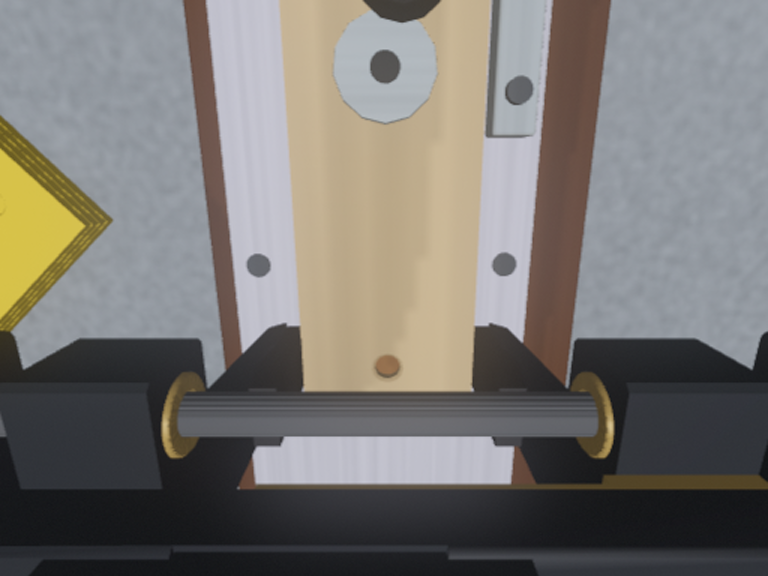

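Emit:
play_rows(translation=[[0.0015,0,0],[0.0015,0,0],[0.0015,0,0],[0.0015,0,0],[0.001,0,0],[0.001,0,0],[0,0,0]], delta_rot=[[0,0,0],[0,0,0],[0,0,0],[0,0,0],[0,0,0],[0,0,0],[0,0,0]], grip=[0,0,0,0,0,0,0])

```text
clock: 8.12
tool_pos: [0.4884, -0.1806, 0.1012]
eef_rot: [0.702, 0.712, 0.0, -0.0]
contact_force: [-1.4, -0.1, -0.9]
opening: 0.683
finger_force: 6.0
```

```bash
python3 -c "from h import *;st()"
```

```text
8.12 jig xy [ 0.1715 -0.0045] z 0.1012 toolx yaw 1.585 F jig [ 0.11 -1.36] -0.89 open 60.1 ff 5.992931351065636
```

Emit:
play_rows(translation=[[0.0007,0,0],[0.0007,0,0],[0.0007,0,0],[0.0006,0,0],[0.0006,0,0],[0,0,0]], delta_rot=[[0,0,0],[0,0,0],[0,0,0],[0,0,0],[0,0,0],[0,0,0]], grip=[0,0,0,0,0,0])

```text
clock: 8.88
tool_pos: [0.4883, -0.1774, 0.1012]
eef_rot: [0.702, 0.712, 0.0, 0.0]
contact_force: [-0.1, -0.8, -0.8]
opening: 0.681
finger_force: 6.0
```

```bash
python3 -c "from h import *;st()"
```

```text
8.88 jig xy [ 0.1683 -0.0045] z 0.1012 toolx yaw 1.5849 F jig [ 0.8  -0.07] -0.77 open 59.9 ff 5.992405191063881
```

Emit:
play_rows(translation=[[0.0005,0,0],[0.0005,0,0],[0.0005,0,0],[0.0005,0,0],[0,0,0]], delta_rot=[[0,0,0],[0,0,0],[0,0,0],[0,0,0],[0,0,0]], grip=[0,0,0,0,0])

```text
clock: 9.5
tool_pos: [0.4883, -0.1754, 0.1012]
eef_rot: [0.702, 0.712, 0.0, -0.0]
contact_force: [0.1, -0.5, -0.9]
opening: 0.681
finger_force: 6.0
```

```bash
python3 -c "from h import *;st()"
```

```text
9.5 jig xy [ 0.1663 -0.0045] z 0.1012 toolx yaw 1.5849 F jig [0.47 0.14] -0.87 open 60.0 ff 5.992313772439957
```

Emit:
play_rows(translation=[[0.0005,0,0],[0.0005,0,0],[0.0005,0,0],[0,0,0]], delta_rot=[[0,0,0],[0,0,0],[0,0,0],[0,0,0]], grip=[0,0,0,0])

```text
clock: 10.0
tool_pos: [0.4881, -0.1745, 0.1012]
eef_rot: [0.702, 0.712, -0.0, 0.0]
contact_force: [-0.5, -1.5, -0.4]
opening: 0.681
finger_force: 6.0
```

```bash
python3 -c "from h import *;st()"
```

```text
10.0 jig xy [ 0.1654 -0.0047] z 0.1012 toolx yaw 1.5842 F jig [ 1.53 -0.54] -0.38 open 60.0 ff 5.988995432853699
```

Emit:
play_rows(translation=[[0.0005,0,0],[0.0005,0,0],[0,0,0]], delta_rot=[[0,0,0],[0,0,0],[0,0,0]], grip=[0,0,0])

```text
clock: 10.38
tool_pos: [0.4881, -0.1744, 0.1013]
eef_rot: [0.703, 0.712, -0.001, 0.001]
contact_force: [-0.1, -5.7, -0.9]
opening: 0.679
finger_force: 6.0
```

```bash
python3 -c "from h import *;st()"
```

```text
10.38 jig xy [ 0.1653 -0.0047] z 0.1013 toolx yaw 1.5834 F jig [ 5.71 -0.22] -0.95 open 59.8 ff 5.989392399787903
```

Emit:
play_rows(translation=[[-0.0004,0.0007,0],[0,0.0007,0],[0,0.0007,0],[0,0.0005,0],[0,0,0]], delta_rot=[[0,0,0],[0,0,0],[0,0,0],[0,0,0],[0,0,0]], grip=[0,0,0,0,0])

```text
clock: 11.0
tool_pos: [0.4887, -0.1744, 0.1011]
eef_rot: [0.702, 0.712, -0.002, -0.001]
contact_force: [-3.0, -4.8, 2.0]
opening: 0.677
finger_force: 6.0
```

```bash
python3 -c "from h import *;st()"
```

```text
11.0 jig xy [ 0.1653 -0.0041] z 0.1011 toolx yaw 1.5844 F jig [ 4.72 -3.02] 1.97 open 59.5 ff 6.013989821076393
```

```bash
python3 - <<'E'
from h import *
im=r.snapshot("wrist");st()
cv2.imwrite("pics/w3.png",cv2.resize(im[0:150,170:380],None,fx=3.6,fy=3.6,interpolation=cv2.INTER_CUBIC))
th,t=-1.557,np.array([.4905,-.009]);c,s=np.cos(th),np.sin(th)
for y,z in((.03,.042),(.03,.048)):
    P=[list(np.array([[c,-s],[s,c]])@[x,y]+t)+[z] for x in(.08,.105,.15)];print(((proj("wrist",P)-[170,0])*3.6).round())
E
```

```text
11.05 jig xy [ 0.1653 -0.0041] z 0.1011 toolx yaw 1.5844 F jig [ 5.35 -3.72] 1.97 open 59.4 ff 6.013839617371559
[[579. 257.]
 [567. 452.]
 [547. 760.]]
[[591. 251.]
 [577. 454.]
 [556. 775.]]
```

View pics/w3.png

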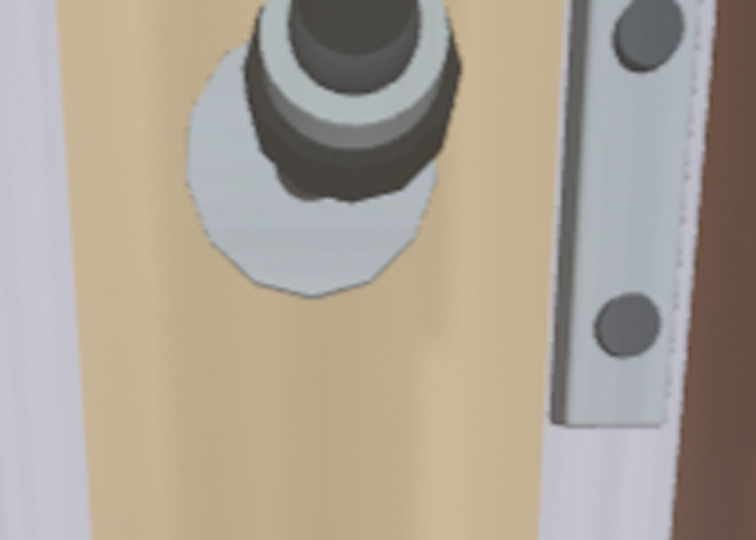

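The crop shows the rail on the end stop. There is still a gap of about 4 mm to the fence (rail edge x≈546, fence edge x≈568). End-stop friction is holding it, so I'll ease off x first.

Emit:
play_rows(translation=[[-0.0006,0,0],[-0.0006,0,0],[-0.0003,0,0],[0,0,0],[0,0,0]], delta_rot=[[0,0,0],[0,0,0],[0,0,0],[0,0,0],[0,0,0]], grip=[0,0,0,0,0])

```text
clock: 11.68
tool_pos: [0.4911, -0.1745, 0.1011]
eef_rot: [0.702, 0.712, 0.0, -0.0]
contact_force: [-1.5, -1.9, -0.5]
opening: 0.679
finger_force: 6.0
```

```bash
python3 -c "from h import *;st()"
```

```text
11.68 jig xy [ 0.1655 -0.0017] z 0.1011 toolx yaw 1.5852 F jig [ 1.83 -1.55] -0.48 open 59.7 ff 6.0127899795770645
```

Emit:
play_rows(translation=[[0,0.0004,0],[0,0.0004,0],[0,0.0004,0],[0,0.0003,0],[0,0,0]], delta_rot=[[0,0,0],[0,0,0],[0,0,0],[0,0,0],[0,0,0]], grip=[0,0,0,0,0])

```text
clock: 12.3
tool_pos: [0.4926, -0.1745, 0.1013]
eef_rot: [0.702, 0.712, 0.0, 0.0]
contact_force: [-0.6, -1.3, -1.3]
opening: 0.68
finger_force: 6.0
```

```bash
python3 -c "from h import *;st()"
```

```text
12.3 jig xy [ 0.1655 -0.0002] z 0.1013 toolx yaw 1.585 F jig [ 1.28 -0.61] -1.31 open 59.9 ff 6.00428469479084
```

Emit:
play_rows(translation=[[0,0.0004,0],[0,0.0004,0],[0,0,0]], delta_rot=[[0,0,0],[0,0,0],[0,0,0]], grip=[0,0,0])

```text
clock: 12.68
tool_pos: [0.4927, -0.1745, 0.1011]
eef_rot: [0.702, 0.712, -0.0, -0.0]
contact_force: [-2.8, 0.2, 0.4]
opening: 0.678
finger_force: 6.0
```

```bash
python3 -c "from h import *;st()"
```

```text
12.68 jig xy [ 1.656e-01 -1.000e-04] z 0.1011 toolx yaw 1.5851 F jig [-0.26 -2.8 ] 0.36 open 59.7 ff 6.0153356194496155
```

Emit:
play_rows(translation=[[0.0003,0.0003,0],[0.0003,0,0],[0.0003,0,0],[0.0003,0,0],[0,0,0],[0,0,0]], delta_rot=[[0,0,0],[0,0,0],[0,0,0],[0,0,0],[0,0,0],[0,0,0]], grip=[0,0,0,0,0,0])

```text
clock: 13.42
tool_pos: [0.4928, -0.1744, 0.1011]
eef_rot: [0.702, 0.712, -0.001, -0.0]
contact_force: [-4.6, -3.2, -0.1]
opening: 0.684
finger_force: 6.0
```

```bash
python3 -c "from h import *;st()"
```

```text
13.43 jig xy [ 0.1654 -0.    ] z 0.1011 toolx yaw 1.584 F jig [ 3.1  -4.65] -0.08 open 60.2 ff 6.028047055006027
```

Emit:
play_rows(translation=[[0,-0.0003,0],[0,0,0],[0,0,0],[0,0,0],[0,0,-0.02],[0,0,-0.03],[0,0,0],[0,0,0]], delta_rot=[[0,0,0],[0,0,0],[0,0,0],[0,0,0],[0,0,0],[0,0,0],[0,0,0],[0,0,0]], grip=[0,0.6,1,1,1,1,1,1])

```text
clock: 14.42
tool_pos: [0.4931, -0.1735, 0.1509]
eef_rot: [0.702, 0.712, 0.0, 0.0]
contact_force: [-0.2, 0.1, 0.1]
opening: 1.001
finger_force: 0.0
```

```bash
python3 - <<'E'
from h import *
im=r.snapshot("wrist");st()
cv2.imwrite("pics/w4.png",cv2.resize(im[0:160,170:380],None,fx=3.6,fy=3.6,interpolation=cv2.INTER_CUBIC))
th,t=-1.557,np.array([.4905,-.009]);c,s=np.cos(th),np.sin(th)
for y,z in((.03,.042),(.03,.048),(-.03,.048)):
    P=[list(np.array([[c,-s],[s,c]])@[x,y]+t)+[z] for x in(.08,.105,.19)];print(((proj("wrist",P)-[170,0])*3.6).round())
E
```

```text
14.47 jig xy [1.646e-01 1.000e-04] z 0.1505 toolx yaw 1.5848 F jig [-0.03 -0.41] -0.87 open 88.0 ff 0.0
[[485. 300.]
 [479. 443.]
 [461. 863.]]
[[490. 297.]
 [484. 445.]
 [465. 877.]]
[[143. 297.]
 [149. 444.]
 [167. 876.]]
```

View pics/w4.png

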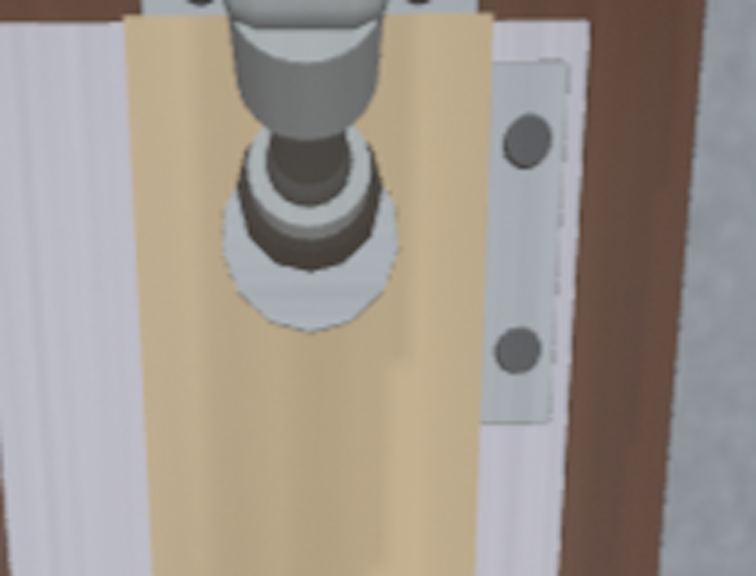

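The rail edge is flush with the fence and its end is on the stop, so step 1 is met. Next, the sleeve.

Emit:
play_rows(translation=[[0,0,-0.05],[0,0,-0.05],[0,0,-0.05],[0.047,0,0],[0.047,0,0],[0.047,0,0],[0.047,0,0],[0.047,0,0],[0.047,0,0],[0,0,0.02],[0,0,0.02],[0,0,0.005],[0,0,0]], delta_rot=[[0,0,0],[0,0,0],[0,0,0],[0,0,0],[0,0,0],[0,0,0],[0,0,0],[0,0,0],[0,0,0],[0,0,0],[0,0,0],[0,0,0],[0,0,0]], grip=[1,1,0.5,0,-0.5,-1,-1,-1,-1,-1,-1,-1,-1], squeeze=20)

```text
clock: 16.1
tool_pos: [0.489, 0.1083, 0.2558]
eef_rot: [0.702, 0.712, -0.001, -0.0]
contact_force: [1.1, 0.2, 0.3]
opening: 0.009
finger_force: 0.0
```

```bash
python3 - <<'E'
from h import *
st();ims=[]
th,t=-1.557,np.array([.4905,-.009]);c,s=np.cos(th),np.sin(th)
W=lambda P:np.c_[np.array(P)[:,:2]@np.array([[c,-s],[s,c]]).T+t,np.array(P)[:,2]]
im=r.snapshot("scene");st();im2=im.copy()
for p in proj("scene",W([(-.122,0,.172),(-.136,0,.182),(-.175,0,.173)])): cv2.circle(im2,tuple(np.round(p*8).astype(int)),6,(0,0,255),-1,shift=3)
cv2.imwrite("pics/s5.png",cv2.resize(im2[80:230,230:400],None,fx=4,fy=4,interpolation=cv2.INTER_CUBIC))
E
```

```text
16.1 jig xy [-0.1173  0.0002] z 0.2558 toolx yaw 1.5847 F jig [-0.22  1.12] 0.28 open 0.8 ff 0.0
16.15 jig xy [-0.1174  0.0005] z 0.2563 toolx yaw 1.5846 F jig [0.28 0.18] 0.38 open 0.3 ff 0.0
```

View pics/s5.png

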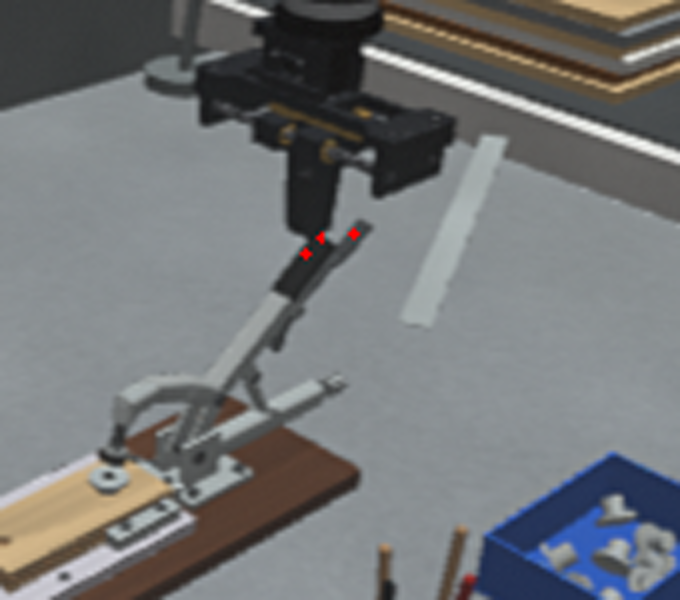

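The red marks (predicted sleeve origin, rear end and tail) fall on the sleeve and tail, with the closed fingertips just above. Now pressing down along the arc.

Emit:
play_rows(translation=[[0,0,0.006],[0,0,0.006],[0.001,0,0.005],[0.001,0,0.005],[0.001,0,0.005],[0.002,0,0.005],[0,0,0]], delta_rot=[[0,0,0],[0,0,0],[0,0,0],[0,0,0],[0,0,0],[0,0,0],[0,0,0]], grip=[-1,-1,-1,-1,-1,-1,-1])

```text
clock: 17.02
tool_pos: [0.4895, 0.1139, 0.2243]
eef_rot: [0.702, 0.712, 0.001, 0.0]
contact_force: [0.6, 0.1, 3.0]
opening: 0.004
finger_force: 1.1
```

```bash
python3 -c "from h import *;st()"
```

```text
17.02 jig xy [-0.123   0.0007] z 0.2243 toolx yaw 1.5854 F jig [-0.05  0.6 ] 3.03 open 0.3 ff 1.080089817987755
```

Emit:
play_rows(translation=[[0.001,0,0.004],[0.001,0,0.004],[0.001,0,0.004],[0.001,0,0.004],[0.001,0,0.004],[0,0,0]], delta_rot=[[0,0,0],[0,0,0],[0,0,0],[0,0,0],[0,0,0],[0,0,0]], grip=[-1,-1,-1,-1,-1,-1])

```text
clock: 17.77
tool_pos: [0.4895, 0.1196, 0.2049]
eef_rot: [0.702, 0.712, 0.001, -0.0]
contact_force: [-1.2, 2.3, 8.2]
opening: 0.005
finger_force: 3.8
```

```bash
python3 -c "from h import *;st()"
```

```text
17.77 jig xy [-0.1286  0.0007] z 0.2049 toolx yaw 1.5856 F jig [-2.34 -1.13] 8.22 open 0.5 ff 3.810837344499305
```

Emit:
play_rows(translation=[[0.001,0,0.003],[0.001,0,0.003],[0.001,0,0.003],[0.001,0,0.003],[0.001,0,0.003],[0,0,0]], delta_rot=[[0,0,0],[0,0,0],[0,0,0],[0,0,0],[0,0,0],[0,0,0]], grip=[-1,-1,-1,-1,-1,-1])

```text
clock: 18.52
tool_pos: [0.4893, 0.1233, 0.1894]
eef_rot: [0.702, 0.712, 0.0, 0.0]
contact_force: [-0.0, 0.2, 5.4]
opening: 0.002
finger_force: 2.6
```

```bash
python3 -c "from h import *;st()"
```

```text
18.52 jig xy [-0.1323  0.0007] z 0.1894 toolx yaw 1.5845 F jig [-0.24 -0.01] 5.41 open 0.2 ff 2.561156532710811
```

Emit:
play_rows(translation=[[0.001,0,0.003],[0.001,0,0.003],[0,0,0.003],[0.001,0,0.003],[0,0,0.003],[0,0,0]], delta_rot=[[0,0,0],[0,0,0],[0,0,0],[0,0,0],[0,0,0],[0,0,0]], grip=[-1,-1,-1,-1,-1,-1])

```text
clock: 19.27
tool_pos: [0.4885, 0.1267, 0.1737]
eef_rot: [0.702, 0.712, -0.0, -0.001]
contact_force: [0.1, 0.4, 0.3]
opening: 0.0
finger_force: 0.0
```

```bash
python3 -c "from h import *;st()"
```

```text
19.27 jig xy [-1.357e-01 -1.000e-04] z 0.1737 toolx yaw 1.5853 F jig [-0.42  0.12] 0.26 open 0.0 ff 0.0013078828096269035
```

```bash
python3 - <<'E'
from h import *
th,t=-1.557,np.array([.4905,-.009]);c,s=np.cos(th),np.sin(th)
W=lambda P:np.c_[np.array(P)[:,:2]@np.array([[c,-s],[s,c]]).T+t,np.array(P)[:,2]]
im=r.snapshot("scene");st();im2=cv2.resize(im[100:230,220:380],None,fx=5,fy=5,interpolation=cv2.INTER_CUBIC)
for p in proj("scene",W([(-.142,0,.100),(-.159,0,.1),(-.184,0,.068)])): cv2.circle(im2,tuple(np.round((p-[220,100])*5).astype(int)),3,(0,0,255),-1)
cv2.imwrite("pics/s6.png",im2[:600])
E
```

```text
19.32 jig xy [-0.1358 -0.0002] z 0.1738 toolx yaw 1.5853 F jig [ 0.22 -0.33] 0.67 open 0.1 ff 0.0
```

View pics/s6.png

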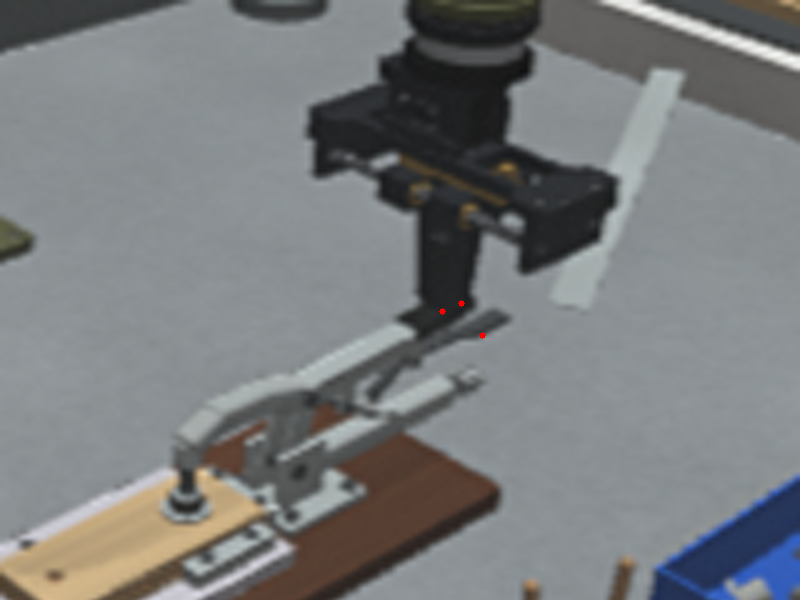

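The handle is down with the fingertips on the sleeve. The tail, at (495,318), is still about 10 mm above its locked mark at (482,336), so it's just short of dead centre. I'll keep pushing gently.

Emit:
play_rows(translation=[[0.001,0,0.0015],[0,0,0.0015],[0.001,0,0.0015],[0,0,0.001],[0,0,0]], delta_rot=[[0,0,0],[0,0,0],[0,0,0],[0,0,0],[0,0,0]], grip=[-1,-1,-1,-1,-1])

```text
clock: 19.95
tool_pos: [0.4889, 0.1284, 0.1686]
eef_rot: [0.702, 0.712, -0.0, 0.0]
contact_force: [0.1, -0.3, -0.8]
opening: 0.006
finger_force: 0.0
```

```bash
python3 -c "from h import *;st()"
```

```text
19.95 jig xy [-0.1374  0.0003] z 0.1686 toolx yaw 1.5848 F jig [0.31 0.1 ] -0.75 open 0.6 ff 0.0
```

Emit:
play_rows(translation=[[0,0,0.001],[0,0,0.001],[0,0,0.001],[0,0,0.001],[0,0,0]], delta_rot=[[0,0,0],[0,0,0],[0,0,0],[0,0,0],[0,0,0]], grip=[-1,-1,-1,-1,-1])

```text
clock: 20.58
tool_pos: [0.4889, 0.1283, 0.1646]
eef_rot: [0.702, 0.712, -0.0, 0.0]
contact_force: [0.2, 0.3, -0.3]
opening: 0.007
finger_force: 0.0
```

```bash
python3 - <<'E'
from h import *
r.snapshot("scene");st()
th,t=-1.557,np.array([.4905,-.009]);c,s=np.cos(th),np.sin(th);M=np.array([[c,s],[-s,c]])
for cam in("scene","top"):
  if cam=="top": r.snapshot("top")
  for n in("release_tail","grip"):
    for d in r.look_for(cam,n): print(cam,n,d['confidence'],(M@(np.array(d['point'])[:2]-t)).round(4),np.round(d['point'][2],4),proj(cam,d['point']).round(1))
E
```

```text
20.62 jig xy [-0.1374  0.0003] z 0.1647 toolx yaw 1.5848 F jig [-0.63  0.56] -0.65 open 0.6 ff 0.0
scene release_tail 0.53 [-0.1455  0.0046] 0.0681 [[309.3 171.4]]
top release_tail 0.6 [0.3482 0.2092] 0.0207 [[323.4 124.1]]
top release_tail 0.5 [-0.1698  0.269 ] 0.0147 [[156.4 133.1]]
```

Emit:
play_rows(translation=[[0,0,0.0008],[0,0,0.0008],[0,0,0.0008],[0,0,0]], delta_rot=[[0,0,0],[0,0,0],[0,0,0],[0,0,0]], grip=[-1,-1,-1,-1])

```text
clock: 21.38
tool_pos: [0.489, 0.1285, 0.1632]
eef_rot: [0.702, 0.712, 0.0, 0.0]
contact_force: [-1.5, 0.4, 11.1]
opening: 0.007
finger_force: 5.5
```

```bash
python3 - <<'E'
from h import *
st();im=r.snapshot("scene")
th,t=-1.557,np.array([.4905,-.009]);c,s=np.cos(th),np.sin(th)
W=lambda P:np.c_[np.array(P)[:,:2]@np.array([[c,-s],[s,c]]).T+t,np.array(P)[:,2]]
im2=cv2.resize(im[140:210,240:340],None,fx=8,fy=8,interpolation=cv2.INTER_CUBIC)
for p in proj("scene",W([(-.142,0,.100),(-.159,0,.1),(-.184,0,.068)])): cv2.circle(im2,tuple(np.round((p-[240,140])*8).astype(int)),3,(0,0,255),-1)
cv2.imwrite("pics/s7.png",im2)
E
```

```text
21.38 jig xy [-0.1375  0.0004] z 0.1632 toolx yaw 1.5849 F jig [-0.38 -1.5 ] 11.07 open 0.6 ff 5.469966226955876
```

View pics/s7.png

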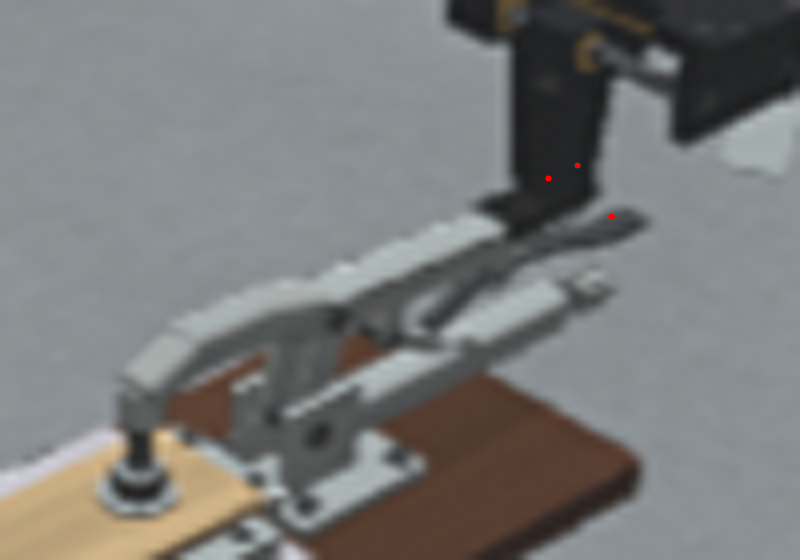

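Sleeve is on its stop (11 N at tip z≈0.099), tail at its locked mark. Taking the hand away and going over the tail with open fingers.

Emit:
play_rows(translation=[[0,0,-0.005],[0,0,-0.01],[0,0,-0.025],[0.0165,0,0],[0.0165,0,0],[0.0155,0,0],[0,0,0],[0,0,0]], delta_rot=[[0,0,0],[0,0,0],[0,0,0],[0,0,0],[0,0,0],[0,0,0],[0,0,0],[0,0,0]], grip=[-1,-1,-1,-0.5,0,0,0,0], squeeze=12)

```text
clock: 22.42
tool_pos: [0.488, 0.1765, 0.2019]
eef_rot: [0.702, 0.712, -0.001, 0.0]
contact_force: [-0.8, -0.3, -0.7]
opening: 0.496
finger_force: 0.0
```

```bash
python3 - <<'E'
from h import *
im=r.snapshot("scene");st()
cv2.imwrite("pics/s8.png",cv2.resize(im[130:220,230:350],None,fx=6,fy=6,interpolation=cv2.INTER_CUBIC))
E
```

```text
22.48 jig xy [-1.852e-01  1.000e-04] z 0.2019 toolx yaw 1.5842 F jig [0.45 0.41] 0.32 open 43.5 ff 0.0
```

View pics/s8.png

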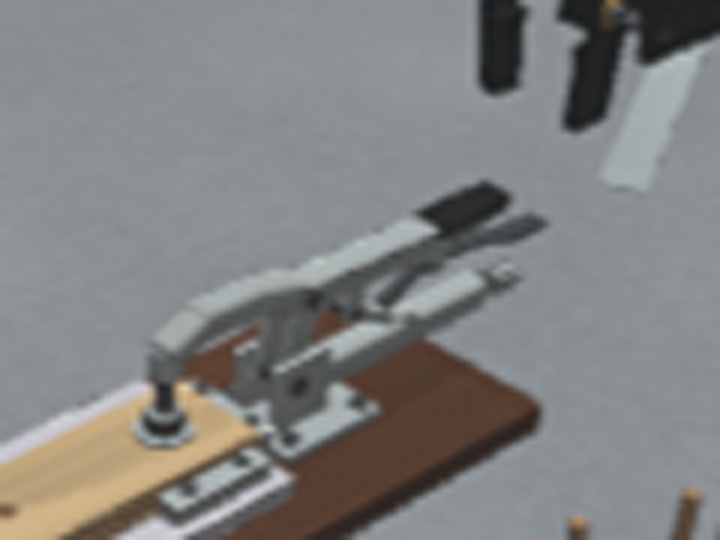

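The clamp stays locked on its own: handle level, pad on the bush, fingers clear. That was my last picture. Now pinching the tail.

Emit:
play_rows(translation=[[0,0,0.03],[0,0,0.03],[0,0,0.015],[0,0,0.009],[0,0,0],[0,0,0],[0,0,0],[0,0,0],[0,0,0]], delta_rot=[[0,0,0],[0,0,0],[0,0,0],[0,0,0],[0,0,0],[0,0,0],[0,0,0],[0,0,0],[0,0,0]], grip=[0,0,0,0,0,-0.5,-1,-1,-1], squeeze=15)

```text
clock: 23.6
tool_pos: [0.4864, 0.1769, 0.1183]
eef_rot: [0.702, 0.712, -0.001, -0.001]
contact_force: [-5.4, 1.6, 2.5]
opening: 0.156
finger_force: 15.0
```

```bash
python3 -c "from h import *;st()"
```

```text
23.6 jig xy [-0.186  -0.0015] z 0.1183 toolx yaw 1.5859 F jig [-1.66 -5.33] 2.53 open 13.7 ff 15.000187307596207
```

Emit:
play_rows(translation=[[0,-0.0015,-0.003],[0,0,-0.003],[0,0,-0.003],[0,0,-0.003],[0,0,0]], delta_rot=[[0,0,0],[0,0,0],[0,0,0],[0,0,0],[0,0,0]], grip=[-1,-1,-1,-1,-1])

```text
clock: 24.22
tool_pos: [0.4862, 0.1773, 0.1305]
eef_rot: [0.702, 0.712, 0.0, -0.0]
contact_force: [-5.1, 2.5, -1.4]
opening: 0.157
finger_force: 15.0
```

```bash
python3 -c "from h import *;st()"
```

```text
24.23 jig xy [-0.1863 -0.0017] z 0.1305 toolx yaw 1.5852 F jig [-2.53 -5.11] -1.39 open 13.8 ff 14.99986544251442
```

Emit:
play_rows(translation=[[-0.0005,-0.001,-0.006],[-0.001,-0.001,-0.01],[-0.001,0,-0.012],[-0.001,0,-0.012],[-0.001,0,-0.012],[-0.001,0,-0.012],[-0.001,0,-0.012],[-0.0005,0,-0.008],[0,0,0]], delta_rot=[[0,0,0],[0,0,0],[0,0,0],[0,0,0],[0,0,0],[0,0,0],[0,0,0],[0,0,0],[0,0,0]], grip=[-1,-1,-1,-1,-1,-1,-1,-1,-1])

```text
clock: 25.35
tool_pos: [0.4857, 0.1689, 0.2152]
eef_rot: [0.703, 0.711, 0.0, 0.001]
contact_force: [0.5, 0.1, 3.6]
opening: 0.154
finger_force: 15.0
```

```bash
python3 - <<'E'
from h import *
st();r.snapshot("scene")
for n in("release_tail","grip"): print(n,[(np.round(d['point'],3),d['confidence']) for d in r.look_for("scene",n)])
E
```

```text
25.35 jig xy [-0.178  -0.0024] z 0.2152 toolx yaw 1.5832 F jig [-0.09  0.51] 3.58 open 13.5 ff 15.000305471257889
release_tail [(array([ 0.491, -0.088,  0.054]), 0.21)]
grip [(array([0.49 , 0.112, 0.162]), 0.66), (array([ 0.778, -0.116,  0.069]), 0.66)]
```

Emit:
play_rows(translation=[[0,0,-0.004],[0,0,0],[0,0,0],[0,0,0],[0,0,-0.02],[0,0,-0.04],[0,0,-0.04],[0,0,-0.04],[0,0,0],[0,0,0]], delta_rot=[[0,0,0],[0,0,0],[0,0,0],[0,0,0],[0,0,0],[0,0,0],[0,0,0],[0,0,0],[0,0,0],[0,0,0]], grip=[-1,-0.4,0,0,0,0,0,0,0,0])

```text
clock: 26.75
tool_pos: [0.4843, 0.1694, 0.3576]
eef_rot: [0.702, 0.712, -0.001, -0.0]
contact_force: [-0.9, 0.4, -0.4]
opening: 0.5
finger_force: 0.0
```

```bash
python3 - <<'E'
from h import *
st()
th,t=-1.557,np.array([.4905,-.009]);c,s=np.cos(th),np.sin(th);M=np.array([[c,s],[-s,c]])
for cam in("scene","top"):
  r.snapshot(cam)
  for n in("release_tail","grip","board","bush","pad","bin","cup","hammer"):
    for d in r.look_for(cam,n)[:3]: print(cam,n,round(d['confidence'],2),(M@(np.array(d['point'])[:2]-t)).round(4),np.round(d['point'],3))
E
```

```text
26.75 jig xy [-0.1785 -0.0038] z 0.3576 toolx yaw 1.5849 F jig [-0.42 -0.94] -0.36 open 44.0 ff 0.0
scene grip 0.53 [-0.1161  0.0011] [0.49  0.107 0.167]
scene board 0.89 [ 0.1686 -0.196 ] [ 0.297 -0.18   0.021]
scene board 0.7 [ 0.4142 -0.0244] [ 0.472 -0.424  0.019]
scene board 0.59 [0.1302 0.0078] [ 0.5   -0.139  0.047]
scene bush 0.42 [ 0.1946 -0.2241] [ 0.269 -0.207  0.028]
scene pad 0.42 [0.0757 0.0035] [ 0.495 -0.085  0.081]
scene bin 0.92 [-0.1657  0.2624] [0.751 0.16  0.024]
scene bin 0.42 [-0.1514 -0.0004] [0.488 0.142 0.158]
scene cup 0.92 [0.1088 0.2855] [ 0.778 -0.114  0.073]
scene hammer 0.7 [0.3711 0.211 ] [ 0.707 -0.377  0.02 ]
scene hammer 0.23 [0.1081 0.2868] [ 0.779 -0.113  0.072]
top grip 0.67 [-0.1141 -0.0046] [0.484 0.105 0.167]
top board 0.77 [ 0.1625 -0.2021] [ 0.291 -0.174  0.018]
top board 0.74 [ 0.1179 -0.0071] [ 0.485 -0.127  0.049]
top board 0.71 [ 0.4051 -0.0382] [ 0.458 -0.415  0.017]
top bush 0.56 [ 0.1906 -0.2249] [ 0.268 -0.203  0.026]
top bush 0.46 [ 0.4062 -0.0781] [ 0.418 -0.416  0.029]
top bin 0.73 [-0.1681  0.2664] [0.755 0.163 0.013]
top bin 0.39 [0.0929 0.2785] [ 0.77  -0.098  0.07 ]
top hammer 0.74 [0.3476 0.209 ] [ 0.704 -0.354  0.025]
```

The sleeve reads where it did at the start, wide open. The rail is at the stops and the bystanders are unmoved, so I'm handing in.

```bash
python3 -c "
from plant import r
print(r.finish_job())"
```

```text
the job is handed in; nothing more can be done
None
```

I handed the job in at about 27 s: rail seated against both stops, clamp locked over centre, then released to wide open. The final camera check agreed with that, but I couldn't read the bush depth directly, no verdict came back, and I viewed 11 pictures, one over the limit of 10.

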